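Make up two pipe-fitting kits

TASK

Make up two kits from the loose pipe fittings on the picking bench: the elbow and the wide coupling go in the tray with two pockets; the tee, the floor flange and the narrow coupling go in the tray with three pockets. Give each fitting a pocket of its own (any free one in its tray), in the middle of the pocket, flat on the pocket's floor and the same way up as it is now. Leave the valve, the spray can and the wrench where they are.

Things in the scene. Friction and masses are not known exactly. Their poses are not given: they have to be found in the camera images.
- tray2: Shallow kit tray fixed to the bench: white floor, blue lips, two square pockets in one row along its x axis. Outside 180 x 92 mm. Origin: centre of its underside. The pocket floors are 4 mm above the bench, the lips 4 mm thick, 10 mm above the bench. Each pocket is 84 x 84 mm inside; pocket centres at y = 0, x = -44 and +44 mm in its frame.
- tray3: Shallow kit tray fixed to the bench: white floor, blue lips, three square pockets in one row along its x axis. Outside 268 x 92 mm. Origin: centre of its underside. The pocket floors are 4 mm above the bench, the lips 4 mm thick, 10 mm above the bench. Each pocket is 84 x 84 mm inside; pocket centres at y = 0, x = -88, 0 and +88 mm in its frame.
- tee: Steel pipe tee lying flat (T from above), 36 mm high; tubes 30 mm thick, 36 mm collars 12 mm long at the three ends. Origin: underside, centre of its 62 (x) by 54 mm (y) outline. Run along x at y = -9 mm, ends flat at x = +-31; branch to +y, ends flat at y = +27; the run's back is at y = -24 mm in the middle, -27 at the collars. Axes 18 mm high. Any yaw.
- elbow: Steel 90-degree pipe elbow lying flat (L from above), 36 mm high, 53 x 53 mm; tubes 30 mm thick, 36 mm collars 12 mm long at both ends. Origin: underside, 9 mm in x and y from the corner of the tube axes (near the outline's centre). One arm to +x along y = -9, ends flat at x = +26; the other to +y along x = -9, ends flat at y = +26; round back at x = -27 and y = -27 mm. Any yaw.
- flange: Steel floor flange: disc 68 mm across and 8 mm thick with four dark bolt holes, and on it an upright tubular hub 38 mm across whose rim is 38 mm above the underside. Origin: centre of its underside. Stands on the disc, hub up.
- wide_coupling: Wide steel pipe coupling: plain tube 50 mm across, 40 mm high, open at both ends, wall 5 mm, standing upright. Origin: centre of its underside.
- narrow_coupling: Narrow steel pipe coupling: plain tube 28 mm across, 40 mm high, open at both ends, wall 5 mm, standing upright. Origin: centre of its underside.
- valve: Bystander, not part of any kit: steel ball valve among the stock, body 66 x 36 x 36 mm along x, with a black butterfly handle 52 mm long on top, 55 mm high. Origin: centre of the body's underside.
- spray_can: Bystander: white spray can with a white cap, 52 mm across, 120 mm high, standing at the back of the bench. Origin: centre of its underside.
- wrench: Bystander: steel wrench about 175 mm long and 7 to 10 mm thick, lying at the back of the bench along its own x. Origin: near its middle, on its underside.
Things that resemble listed ones, but are neither listed nor needed, are in the scene too. What is shaped like the wide_coupling but yellow is not meant.

How it is judged:
By the outcome, as a careful person would: the job done as asked, in the order asked, and still so for the second after the job is handed in, with the robot touching nothing.
It also fails if it takes over 104 s, if anything falls off the work surface, if the arm or the gripper's body presses on something with over 40 N, if the wrist force passes 120 N, or if a joint passes its speed limit or range.

ROBOT

A 6-joint arm with a two-finger parallel gripper is mounted at the origin on the work surface. World frame = base frame: x ahead of the robot, y to its left, z up, the work surface at z = 0. Lengths are in mm, angles in rad, forces in N, time in s.
With the tool pointing down it reaches from about 275 to 750 mm from the base axis. Payload 10.2 kg.
Tool frame: the origin (TCP) lies at the very end of the fingers, on their centre line; the grasp point (between the pads) lies 19 mm behind it; z points along the fingers, y is the line along which they close (so a half turn about z gives the same grasp; the last joint's range is limited). The gripper opens to 85 mm and grips with 20 to 120 N. Pads are 22 mm wide; open, the fingers measure 114 mm over their backs; the gripper's body (76 mm by 85 mm) begins 54 mm behind the grasp point. The pads swing forward as they close: fully open they stand 13 mm farther back than shut.
Start: joints at [0.94, 0.313, 1.498, -0, 1.331, -0.223], TCP at [208.223, 481.948, 231.294] pointing down, gripper open.
Joint ranges: [-2.94, 2.94], [-0.97, 2.17], [0.19, 2.56], [-1.23, 4.37], [0.02, 3.11], [-2.88, 2.88]. Speed limits (rad/s): [2.39, 2.39, 3.01, 3.14, 3.14, 3.14].

INTERFACE

Orientations are given as a rotation vector (axis times angle).
In Python, from station import env, optics, nets gives the robot as it stands.
- The arm moves only by the tool apply_moves, never from a script. Its argument "commands" is a list of rows, each a list of 3 entries, a list of its own where there are three numbers: the finger opening in mm, from 0 to 85.4, then the shift along the world's x, y, z in units of 60 mm (1.0 is 60 mm), then the turn, a rotation vector about the world's x, y, z in units of 8 degrees (1.0 is 8 degrees). In form: [[gripper, [tx, ty, tz], [rx, ry, rz]], ...]. A call has 1 to 20 rows; each row is the pose to reach, as a shift and turn from the pose commanded when the call began; what a row does not reach only later rows make up. A row lasts 1/8 s, in which the tool goes at most 62.5 mm and 10.7 degrees, less where a joint would pass 70% of its speed; a pose out of reach is approached as far as the arm can. A call with a gripper value outside its range is refused whole. The fingers move at their own pace and stop on an object; "force" is the grip in N (left out, the last holds). Time passes only in rows, so rows that repeat a pose let the fingers close. It gives the time, the measured TCP pose, the force, the opening and the grip force at its end, in the units of the state.
- env.get_state(): the state, without advancing time (a new reading comes with each control period).
- optics.read_camera(name): name is "scene" or "top" or "wrist"; returns (picture, depth): 384x512x3 uint8, blue, green, red; 384x512 float32, mm along the optical axis (not along the pixel's ray), 0 where there is no reading.
- optics.calibration(name): a dict with "fx", "fy", "cx", "cy" (pixels), "R" (3x3) and "t" (3): a world point X has camera coordinates R X + t. Camera axes: x right, y down, z forward; pixel columns grow to the right and rows downward; lengths in mm; the calibration is good to about 2 mm. A picture is of the moment at which its call begins: read the wrist's pose just before it. calibration takes no time and is no camera call; for the wrist camera it gives the pose at the moment of the call.
- env.sign_off(): hands the job in; it is judged then, once.
Trained networks look in the newest picture that a camera, given by its name, has taken for a name from the list of things; names that differ only in an ending like _2 or _b are one class to them, and where a whole thing is asked for, a point or a joint stands for the part that bears it (a point fixed in the world has none). Each returns a list of dicts, best first, with "conf" (0 to 1); they miss things now and then, are a little off and sometimes report something else, mostly with a low value. They report only what shows in the picture. A call takes as long as a camera call. They do not tell look-alikes from the thing itself.
- nets.find_in(camera, thing): "xyz" ([x, y, z] in mm, in the coordinates of the camera as it stood for that picture, good to about 4 mm: the middle of the surface that is visible of it).
- nets.spot_point(camera, thing): "xyz" ([x, y, z] in mm, in the coordinates of the camera as it stood for that picture, good to about 4 mm: a listed point, or the origin of a listed thing).
The state is a dict: "time_s": time; "q": joint angles; "joint_velocities": joint speeds; "effort": joint torques, N m; "tcp_pos": TCP position; "tool_rot": TCP orientation; "force": force on the tool from outside, world axes, zero at the start; "torque": the same for the moment, N m; "grip_width": opening from 0.0 (shut) to 1.0 (fully open); "grasp_force": force on a finger pad.
Only numpy, scipy, OpenCV 4.12 (cv2) and the standard library are available. Lean on these libraries where they do the work, as an engineer would, in place of code of your own. Each camera call takes 0.05 s, during which the arm holds its last target. There are 200 camera calls.

## Working session

There is one attempt and no reset: what is moved stays moved. The work goes in short steps, Python scripts to look and compute and a tool call to move; the robot and the scene stay as the last step left them, time stands still between calls to the robot, and variables do not carry over. Pictures are saved under pics/ and viewed, at most 14 in all, crops included, and the job is handed in when it is done.

Besides the shell and the picture viewer there is one more tool, called after "Request:" in YAML: its name, and indented under it one key for each argument. apply_moves: Moves the arm, as the interface text tells. Its arguments: {"type":"object","properties":{"commands":{"type":"array"},"force":{"type":"number"}},"required":["commands"]}

```bash
mkdir -p pics; ls; cat > h.py <<'E'
import numpy as np, cv2
from station import env, optics, nets
def shot(n,f=None):
    p,d=optics.read_camera(n)
    if f: cv2.imwrite('pics/'+f,p)
    return p,d
def w(c,x): return c['R'].T@(np.array(x)-c['t'])
def wpix(c,u,v,d): return w(c,[(u-c['cx'])/c['fx']*d,(v-c['cy'])/c['fy']*d,d])
def pix(c,X):
    q=np.array(c['R'])@X+c['t']; return np.array([c['fx']*q[0]/q[2]+c['cx'],c['fy']*q[1]/q[2]+c['cy']])
def cal(n):
    c=optics.calibration(n); return {k:(np.array(v) if k in 'Rt' else v) for k,v in c.items()}
E
python3 - <<'E'
from h import *
np.set_printoptions(precision=1,suppress=True)
for n in ('top','scene'):
    p,d=shot(n,n+'0.png'); c=cal(n); np.savez('pics/'+n+'0.npz',d=d)
    print(n,'cam at',w(c,[0,0,0]),c['fx'])
    for t in 'tray2 tray3 tee elbow flange wide_coupling narrow_coupling valve'.split():
        for r in nets.spot_point(n,t)[:4]:
            X=w(c,r['xyz']); print(t,round(r['conf'],2),X,pix(c,X))
print(env.get_state()['time_s'])
E
```

```text
pics
top cam at [ 365.3   15.3 1251.3] 457.8287300742163
tray2 0.77 [484.7 316.2  -5.3] [137.4 228.6]
tray2 0.7 [ 512.1 -325.2    0.6] [370.6 214.3]
tray3 0.77 [484.7 316.2  -5.3] [137.4 228.6]
tray3 0.7 [ 512.1 -325.2    0.6] [370.6 214.3]
tee 0.82 [ 451.2 -131.6    1.4] [301.2 237.7]
tee 0.57 [485.8 316.2  -4.5] [137.3 228.2]
elbow 0.68 [ 618.8 -143.6   -2.7] [303.1 177.7]
flange 0.89 [617.   -0.3   0.8] [251.9 178.9]
wide_coupling 0.52 [379.  119.    3.1] [209.2 266.3]
narrow_coupling 0.41 [472.4 127.2  -4.5] [206.4 231.8]
valve 0.81 [603.7 137.4   1.1] [202.4 184.4]
scene cam at [1158.7  120.5  874.6] 448.041672902299
tray2 0.82 [ 507.2 -323.4   -3.2] [135.2 162.7]
tray2 0.73 [487.8 316.9   2.3] [391.1 203.7]
tray3 0.82 [ 507.2 -323.4   -3.2] [135.2 162.7]
tray3 0.73 [487.8 316.9   2.3] [391.1 203.7]
tee 0.86 [ 456.  -130.5    1.2] [213.6 160.2]
tee 0.69 [472.2 123.7   1.5] [311.5 183.6]
elbow 0.18 [441.1  13.6  -0.8] [270.1 166.6]
flange 0.58 [612.9  -0.9  -6.3] [249.  222.5]
wide_coupling 0.93 [375.4 118.9   0. ] [315.1 154.8]
wide_coupling 0.73 [438.6  13.5  -1.1] [270.2 166. ]
narrow_coupling 0.59 [472.1 124.3   2.9] [311.8 183.3]
valve 0.72 [602.9 135.5  -1.6] [308.  229.6]
0.9
```

```bash
python3 - <<'E'
import cv2
p=cv2.imread('pics/top0.png'); cv2.imwrite('pics/top0c.png',cv2.resize(p[130:310,90:410],None,fx=2.5,fy=2.5,interpolation=cv2.INTER_CUBIC))
p=cv2.imread('pics/scene0.png'); cv2.imwrite('pics/scene0c.png',cv2.resize(p[90:310,80:460],None,fx=2.1,fy=2.1,interpolation=cv2.INTER_CUBIC))
E
```

```text
(no output)
```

View pics/top0c.png

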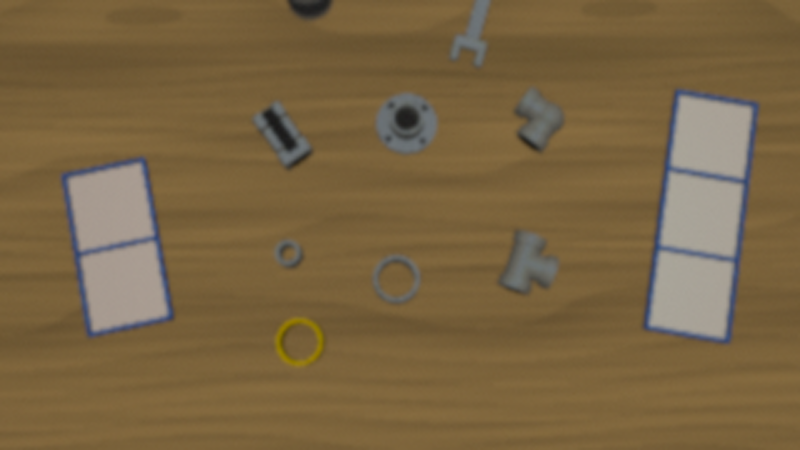

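View pics/scene0c.png

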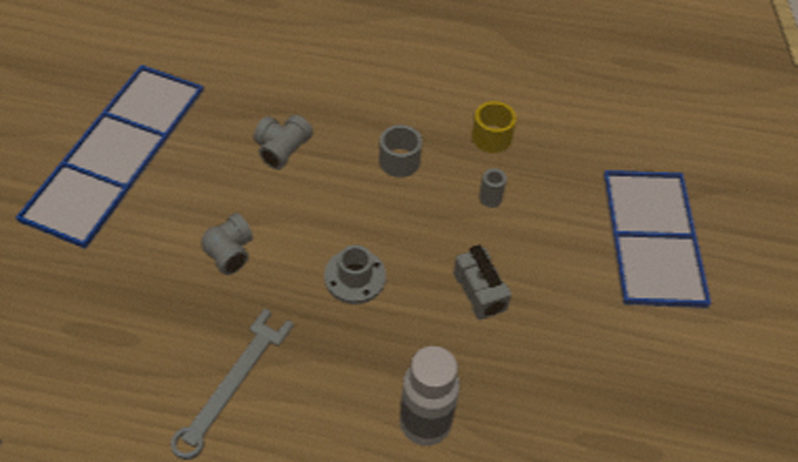

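The top picture shows the tray with two pockets on the left (about px 137,229) and the one with three on the right (371,216). The elbow is at (305,178), tee at (301,237), flange at (252,179) and narrow coupling at (206,232).

There are two candidates for the wide coupling: the grey ring at (248,242) and the yellow ring at (210,267). The grey one is meant, because the task rules out yellow, and the enlarged crop confirms the colours.

Next I measure poses from depth in both views.

```bash
cat > m.py <<'E'
from h import *
from scipy.optimize import differential_evolution
def cloud(c,d):
    v,u=np.nonzero(d>0); z=d[v,u]; P=np.stack([(u-c['cx'])/c['fx']*z,(v-c['cy'])/c['fy']*z,z],1)
    return (P-c['t'])@c['R'],u,v
def poly(kind):
    if kind=='tee': return [((-31,-27),(-19,9)),((19,-27),(31,9)),((-19,-24),(19,6)),((-15,-9),(15,15)),((-18,15),(18,27))]
    return [((-24,-9),(6,14)),((-27,14),(9,26)),((-9,-24),(14,6)),((14,-27),(26,9)),((-24,-24),(6,6))]
def template(kind,s=1):
    m=np.zeros((100,100),np.float32)
    for (a,b),(c_,d_) in poly(kind): m[int(b+50):int(d_+50),int(a+50):int(c_+50)]=1
    return cv2.GaussianBlur(m,(0,0),1.5)
def fit(kind,xy,out):
    "xy: inside points, out: points of the bench around"
    T=template(kind)
    def val(p,q):
        c,s=np.cos(p[2]),np.sin(p[2]); e=q-p[:2]
        return cv2.remap(T,(c*e[:,0]+s*e[:,1]+49.5).astype(np.float32),(-s*e[:,0]+c*e[:,1]+49.5).astype(np.float32),cv2.INTER_LINEAR)
    f=lambda p: (1-val(p,xy)).sum()+val(p,out).sum()
    m=xy.mean(0); r=differential_evolution(f,[(m[0]-15,m[0]+15),(m[1]-15,m[1]+15),(-np.pi,np.pi)],seed=1,tol=1e-6)
    return r.x,r.fun/len(xy)
E
python3 - <<'E'
from m import *
np.set_printoptions(precision=2,suppress=True)
g={'tee':(451,-131),'elbow':(619,-142),'flange':(616,-1),'wide':(440,14),'narrow':(472,125),'valve':(603,136)}
for n in ('top','scene'):
    c=cal(n); d=np.load('pics/%s0.npz'%n)['d']; P,u,v=cloud(c,d); img=cv2.imread('pics/%s0.png'%n)[v,u].astype(int)
    print(n)
    for k,(x,y) in g.items():
        r=np.hypot(P[:,0]-x,P[:,1]-y); b=(r>60)&(r<75)&(P[:,2]<8); z0=np.median(P[b,2]); s=P[b,2].std()
        o=(r<50)&(P[:,2]-z0>8); q=P[o]
        top=q[q[:,2]-z0>28]
        (cx,cy),rad=cv2.minEnclosingCircle(top[:,:2].astype(np.float32))
        print(k,o.sum(),'bench',z0,s,'top z',np.percentile(q[:,2],[50,90,98]),'mean',q.mean(0)[:2],'circ',np.array([cx,cy,rad]),'mid',(top[:,:2].max(0)+top[:,:2].min(0))/2)
        if k in('tee','elbow'): print('   fit',fit(k,q[:,:2],P[(r<65)&~o][:,:2]))
    # trays: white floor
    hsv=cv2.cvtColor(cv2.imread('pics/%s0.png'%n),cv2.COLOR_BGR2HSV)[v,u]
    for t,x,y in (('tray2',486,316),('tray3',510,-324)):
        near=np.hypot(P[:,0]-x,P[:,1]-y)<170
        w_=near&(hsv[:,1]<75)&(hsv[:,2]>110)&(P[:,2]<20)
        bl=near&(hsv[:,0]>100)&(hsv[:,0]<130)&(hsv[:,1]>90)&(P[:,2]<30)
        (a,b_),(l,m),ang=cv2.minAreaRect(P[w_|bl][:,:2].astype(np.float32))
        print(t,w_.sum(),bl.sum(),'z',np.median(P[w_,2]),np.median(P[bl,2]),'rect',a,b_,l,m,ang)
E
```

```text
top
tee 390 bench -0.467971677707777 2.526056731894055 top z [30.54 35.1  36.86] mean [ 456.87 -128.59] circ [ 457.87 -126.34   33.92] mid [ 459.41 -130.27]
   fit (array([ 456.97, -132.29,    2.78]), np.float64(0.12269581525753706))
elbow 315 bench -0.4989368373795882 2.511437089238012 top z [30.85 35.89 38.74] mean [ 613.62 -145.32] circ [ 615.48 -144.72   32.74] mid [ 615.48 -146.67]
   fit (array([ 616.  , -144.52,    0.86]), np.float64(0.16983081878177703))
flange 303 bench -0.6297588247548099 2.4812687520851626 top z [10.37 37.72 40.74] mean [616.01  -1.65] circ [617.21  -2.29  19.15] mid [616.93  -1.65]
wide 123 bench -0.6113172761272017 2.356835178704559 top z [38.83 42.13 43.93] mean [444.24  12.1 ] circ [443.84  12.33  24.84] mid [442.93  12.26]
narrow 73 bench -0.3941306434147583 2.392149334152138 top z [38.22 41.75 43.98] mean [472.69 126.83] circ [473.19 127.3   13.9 ] mid [473.56 126.96]
valve 333 bench -0.6404933860612206 2.4615651086095953 top z [35.71 55.21 57.54] mean [599.78 132.55] circ [603.15 134.14  35.96] mid [602.86 133.94]
tray2 2004 71 z 3.90596668587826 9.
[... 929 characters left out ...]
89260397 top z [29.6  40.56 42.6 ] mean [446.12  12.37] circ [442.96  12.45  27.02] mid [443.15  12.15]
narrow 173 bench 0.165554757377112 1.7942022891751885 top z [31.76 40.47 41.92] mean [476.1 126.8] circ [473.45 127.01  14.49] mid [473.45 126.49]
valve 568 bench 0.21121230939295213 1.6239317825567328 top z [35.33 55.29 57.2 ] mean [611.43 133.66] circ [604.16 134.1   35.36] mid [603.96 133.78]
tray2 1905 414 z 4.264578486858002 9.930122176436111 rect 484.6842956542969 317.8342590332031 183.48326110839844 98.47613525390625 10.646535873413086
tray3 2365 588 z 4.182372598892116 8.691392344964228 rect 509.4376220703125 -322.70050048828125 94.13203430175781 270.81964111328125 79.2719955444336
```

```bash
python3 - <<'E'
from h import *
from scipy.spatial.transform import Rotation as R
np.set_printoptions(precision=3,suppress=True)
s=env.get_state(); M=R.from_rotvec(s['tool_rot']).as_matrix(); print(s['time_s'],s['tcp_pos'],s['tool_rot'],M,s['grip_width'],s['force'])
print('tool y yaw deg',np.degrees(np.arctan2(M[1,1],M[0,1])))
c=cal('wrist'); print('wrist cam in tool frame',M.T@(w(c,[0,0,0])-np.array(s['tcp_pos'])),'axis',M.T@c['R'].T, c['fx'])
E
```

```text
0.9 [208.252 481.937 231.297] [ 0.636  3.076 -0.   ] [[-0.918  0.397  0.   ]
 [ 0.397  0.918 -0.   ]
 [-0.    -0.    -1.   ]] 0.9948580362356405 [ 0.675 -0.014  0.59 ]
tool y yaw deg 66.63267680183141
wrist cam in tool frame [  68.177    0.249 -140.918] axis [[ 0.    -0.963 -0.27 ]
 [ 1.     0.     0.   ]
 [-0.    -0.27   0.963]] 279.9676933033774
```

Request:
apply_moves:
  commands:
    - [85,[6.84,-10.44,-1.36],[0,0,-2.0]]
    - [85,[6.84,-10.44,-1.36],[0,0,-2.0]]
    - [85,[6.84,-10.44,-1.36],[0,0,-2.0]]
    - [85,[6.84,-10.44,-1.36],[0,0,-2.0]]
    - [85,[6.84,-10.44,-1.36],[0,0,-2.0]]
    - [85,[6.84,-10.44,-1.36],[0,0,-2.0]]
    - [85,[6.84,-10.44,-1.36],[0,0,-2.0]]
    - [85,[6.84,-10.44,-1.36],[0,0,-2.0]]
    - [85,[6.84,-10.44,-1.36],[0,0,-2.0]]
    - [85,[6.84,-10.44,-1.36],[0,0,-2.0]]
    - [85,[6.84,-10.44,-1.36],[0,0,-2.0]]
    - [85,[6.84,-10.44,-1.36],[0,0,-2.0]]
    - [85,[6.84,-10.44,-1.36],[0,0,-2.0]]
    - [85,[6.84,-10.44,-1.36],[0,0,-2.0]]
    - [85,[6.84,-10.44,-1.36],[0,0,-2.0]]
    - [85,[6.84,-10.44,-1.36],[0,0,-2.0]]
  force: 60

```text
time_s: 2.9
tcp_pos: [618.5, -143.5, 150.3]
tool_rot: [1.056, 2.958, -0.0]
force: [0.1, 0.4, 0.1]
grip_width: 0.993
grasp_force: 0.0
```

```bash
cat >> m.py <<'E'
def wrist(g,f,zs=8,top=28):
    from scipy.spatial.transform import Rotation as R
    np.set_printoptions(precision=2,suppress=True)
    s=env.get_state(); M=R.from_rotvec(s['tool_rot']).as_matrix(); c=cal('wrist'); p,d=shot('wrist',f); P,u,v=cloud(c,d)
    print('t',s['time_s'],'tcp',np.array(s['tcp_pos']),'yaw',np.degrees(np.arctan2(M[1,1],M[0,1])),'open',s['grip_width']*85.4)
    for k,(x,y) in g.items():
        r=np.hypot(P[:,0]-x,P[:,1]-y); b=(r>50)&(r<75)&(P[:,2]<15); z0=np.median(P[b,2])
        o=(r<45)&(P[:,2]-z0>zs)&(P[:,2]-z0<65); q=P[o]; t=q[q[:,2]-z0>top][:,:2]
        (cx,cy),rad=cv2.minEnclosingCircle(t.astype(np.float32))
        print(k,len(q),'bench',z0,'top',np.percentile(q[:,2],[90,98]),'circ',np.array([cx,cy,rad]),'mid',(t.max(0)+t.min(0))/2,'px',u[o].mean(),v[o].mean())
        if k in('tee','elbow'): 
            i=np.random.default_rng(0).permutation(len(q))[:2500]; oo=P[(r<65)&~o&(P[:,2]<z0+15)][:,:2]; j=np.random.default_rng(0).permutation(len(oo))[:int(len(oo)*len(i)/len(q))]
            x=fit(k,q[i][:,:2],oo[j]); print('   fit',x[0],np.degrees(x[0][2]),x[1])
E
python3 - <<'E'
from m import *
wrist({'elbow':(617,-144)},'w1.png')
E
```

```text
t 2.9 tcp [ 618.51 -143.45  150.32] yaw 50.7061386005748 open 84.76969500700679
elbow 2331 bench -1.7161558553401632 top [33.6  34.57] circ [ 615.06 -141.51   34.44] mid [ 615.06 -145.31] px 255.8069498069498 179.67095667095668
   fit [ 614.8  -143.08    0.88] 50.34196722033972 0.12763599345020243
```

View pics/w1.png

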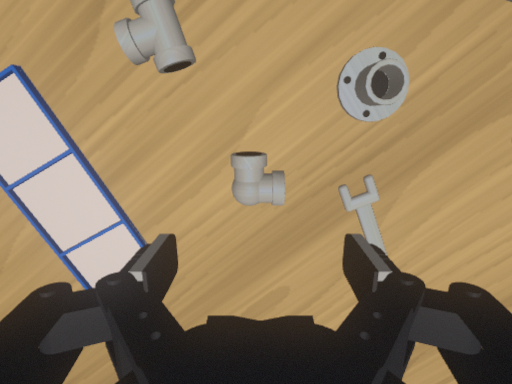

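The wrist picture shows the elbow at about (256,180), with its arms pointing up and right in the image. That fits the measured yaw of 50.5°, so I go down on it.

Request:
apply_moves:
  commands:
    - [72,[0,0,-1.0],[0,0,0]]
    - [72,[0,0,-2.0],[0,0,0]]
    - [72,[0,0,-2.43],[0,0,0]]
    - [72,[0,0,-2.43],[0,0,0]]
    - [44,[0,0,-2.43],[0,0,0]]
    - [44,[0,0,-2.43],[0,0,0]]
    - [44,[0,0,-2.43],[0,0,0]]
    - [44,[0,0,-2.43],[0,0,0]]
    - [44,[0,0,-2.43],[0,0,0]]
  force: 60

```text
time_s: 4.08
tcp_pos: [620.1, -144.7, 6.4]
tool_rot: [1.056, 2.954, 0.0]
force: [0.7, 2.3, 7.5]
grip_width: 0.595
grasp_force: 62.2
```

Request:
apply_moves:
  commands:
    - [44,[0,0,0.8],[0,0,0]]
    - [44,[0,0,1.7],[0,0,0]]
    - [44,[-1.48,7.76,1.8],[0,0,-5.0]]
    - [44,[-1.48,7.76,1.8],[0,0,-5.0]]
    - [44,[-1.48,7.76,1.8],[0,0,-5.0]]
    - [44,[-1.48,7.76,1.8],[0,0,-5.0]]
    - [44,[-1.48,7.76,1.8],[0,0,-5.0]]
    - [44,[-1.48,7.76,1.8],[0,0,-5.0]]
    - [44,[-1.48,7.76,1.8],[0,0,-5.0]]
    - [44,[-1.48,7.76,1.8],[0,0,-5.0]]
    - [44,[-1.48,7.76,1.8],[0,0,-5.0]]
    - [44,[-1.48,7.76,1.2],[0,0,-5.0]]
    - [44,[-1.48,7.76,1.2],[0,0,-5.0]]
    - [44,[-1.48,7.76,1.2],[0,0,-5.0]]

```text
time_s: 5.82
tcp_pos: [530.6, 320.7, 77.3]
tool_rot: [2.006, 2.416, 0.002]
force: [0.7, -0.3, -1.6]
grip_width: 0.596
grasp_force: 63.1
```

```bash
python3 - <<'E'
from m import *
np.set_printoptions(precision=2,suppress=True)
s=env.get_state(); print(s['tcp_pos'],s['force'])
c=cal('wrist'); p,d=shot('wrist','w2.png'); P,u,v=cloud(c,d)
hsv=cv2.cvtColor(p,cv2.COLOR_BGR2HSV)[v,u]
near=np.hypot(P[:,0]-485,P[:,1]-316)<150
w_=near&(P[:,2]<20)&(hsv[:,1]<75)&(hsv[:,2]>110); bl=near&(hsv[:,0]>100)&(hsv[:,0]<130)&(hsv[:,1]>90)&(P[:,2]<20)
print('z',np.median(P[w_,2]),np.median(P[bl,2]),cv2.minAreaRect(P[w_|bl][:,:2].astype(np.float32)))
E
```

```text
[530.59 320.69  77.29] [ 0.69 -0.3  -1.55]
z 2.236707954800435 7.95843410395438 ((488.8095397949219, 292.3871154785156), (190.8817596435547, 142.36178588867188), 11.00393295288086)
```

View pics/w2.png

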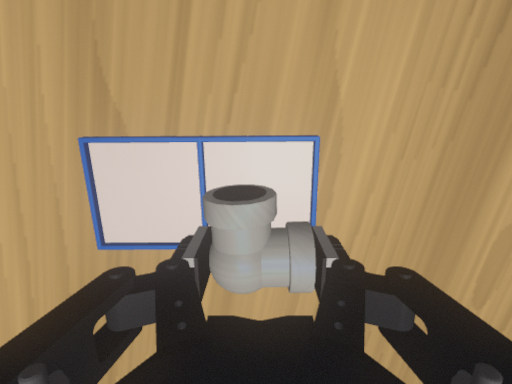

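Request:
apply_moves:
  commands:
    - [44,[0,0,-0.7],[0,0,0]]
    - [44,[0,0,-1.0],[0,0,0]]
    - [44,[0,0,-1.1],[0,0,0]]
    - [44,[0,0,-1.11],[0,0,0]]
    - [44,[0,0,-1.11],[0,0,0]]

```text
time_s: 6.5
tcp_pos: [530.6, 321.4, 10.5]
tool_rot: [2.005, 2.417, 0.003]
force: [-0.3, -0.3, 1.3]
grip_width: 0.593
grasp_force: 63.5
```

Request:
apply_moves:
  commands:
    - [60,[0,0,0],[0,0,0]]
    - [60,[0,0,0],[0,0,0]]
    - [60,[0,0,0],[0,0,0]]
    - [62,[0,0,0.4],[0,0,0]]
    - [62,[0,0,1.2],[0,0,0]]
    - [62,[0,0,2.2],[0,0,0]]
    - [62,[0,0,2.5],[0,0,0]]
    - [62,[0,0,2.5],[0,0,0]]

```text
time_s: 7.5
tcp_pos: [530.3, 321.3, 160.5]
tool_rot: [2.005, 2.417, 0.004]
force: [-0.5, -0.3, -0.1]
grip_width: 0.723
grasp_force: 0.0
```

```bash
cat >> m.py <<'E'
def corners(f,c,z=10):
    "outer tray corners (picked from the blue lips in picture f), at height z by ray"
    p=cv2.imread('pics/'+f); h=cv2.cvtColor(p,cv2.COLOR_BGR2HSV)
    m=((h[...,0]>100)&(h[...,0]<130)&(h[...,1]>110)).astype(np.uint8)
    C=max(cv2.findContours(m,cv2.RETR_EXTERNAL,cv2.CHAIN_APPROX_NONE)[0],key=cv2.contourArea)
    o=w(c,[0,0,0]); D=np.stack([(C[:,0,0]-c['cx'])/c['fx'],(C[:,0,1]-c['cy'])/c['fy'],np.ones(len(C))],1)@c['R']
    X=o+D*((z-o[2])/D[:,2])[:,None]; print('lip rect',cv2.minAreaRect(X[:,:2].astype(np.float32)))
E
python3 - <<'E'
from m import *
wrist({'elbow':(528,325)},'w3.png')
corners('w3.png',cal('wrist'))
E
```

```text
t 7.5 tcp [530.29 321.33 160.53] yaw 10.636907386594133 open 61.7700512826771
elbow 2492 bench -1.2438317187166739 top [37.47 38.42] circ [529.76 326.75  35.25] mid [529.76 326.08] px 257.0902889245586 176.70104333868377
   fit [529.51 326.69   0.2 ] 11.210134594695687 0.2090415158585599
lip rect ((485.27435302734375, 317.7296142578125), (176.4235076904297, 89.82782745361328), 11.002525329589844)
```

View pics/w3.png

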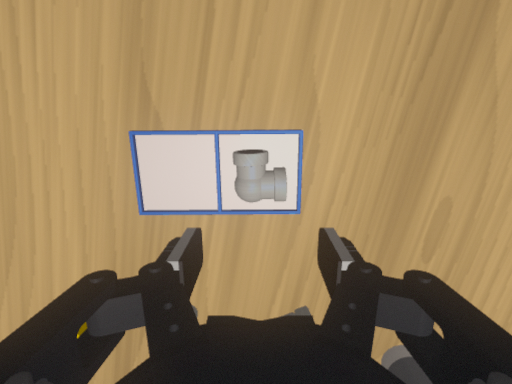

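The elbow sits about 1 mm from the middle of the right-hand pocket, at picture (257,177), and lies flat. Next is the grey wide coupling.

Request:
apply_moves:
  commands:
    - [75,[-1.445,-5.15,0],[0,0,0]]
    - [75,[-1.445,-5.15,0],[0,0,0]]
    - [75,[-1.445,-5.15,0],[0,0,0]]
    - [75,[-1.445,-5.15,0],[0,0,0]]
    - [75,[-1.445,-5.15,0],[0,0,0]]
    - [75,[-1.445,-5.15,0],[0,0,0]]
    - [75,[-1.445,-5.15,0],[0,0,0]]
    - [75,[-1.445,-5.15,0],[0,0,0]]
    - [75,[-1.445,-5.15,0],[0,0,0]]

```text
time_s: 8.68
tcp_pos: [443.2, 13.2, 159.0]
tool_rot: [-2.003, -2.419, 0.0]
force: [-0.6, -0.5, 0.2]
grip_width: 0.881
grasp_force: 0.0
```

```bash
python3 - <<'E'
from m import *
wrist({'wide':(443,12)},'w4.png')
E
```

```text
t 8.675 tcp [443.22  13.21 159.02] yaw 10.74420749033296 open 75.271268130436
wide 1289 bench -1.7571575219745965 top [38.67 39.27] circ [442.38  14.5   24.93] mid [442.43  14.45] px 258.8021722265322 182.51823118696663
```

View pics/w4.png

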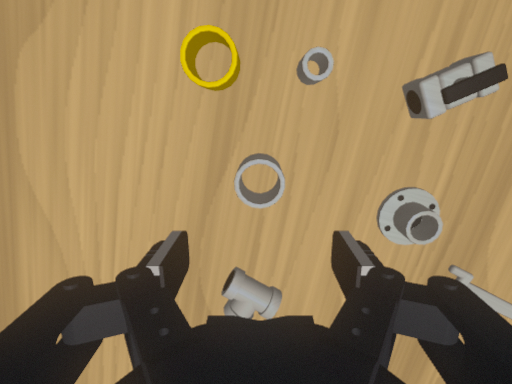

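The grey coupling is at (259,182), nearly under the tool; the yellow look-alike at (210,57) is left alone. I grasp the grey one.

Request:
apply_moves:
  commands:
    - [75,[0,0,-1.0],[0,0,0]]
    - [75,[0,0,-2.0],[0,0,0]]
    - [75,[0,0,-2.48],[0,0,0]]
    - [75,[0,0,-2.48],[0,0,0]]
    - [44,[0,0,-2.48],[0,0,0]]
    - [44,[0,0,-2.48],[0,0,0]]
    - [44,[0,0,-2.48],[0,0,0]]
    - [44,[0,0,-2.48],[0,0,0]]
    - [44,[0,0,-2.48],[0,0,0]]
  force: 50

```text
time_s: 9.85
tcp_pos: [444.0, 12.1, 12.3]
tool_rot: [2.004, 2.416, 0.002]
force: [-1.3, 1.4, 7.5]
grip_width: 0.569
grasp_force: 50.8
```

Request:
apply_moves:
  commands:
    - [44,[0,0,0.8],[0,0,0]]
    - [44,[0,0,1.7],[0,0,0]]
    - [44,[-0.02,4.93,1.8],[0,0,0]]
    - [44,[-0.02,4.93,1.8],[0,0,0]]
    - [44,[-0.02,4.93,1.8],[0,0,0]]
    - [44,[-0.02,4.93,1.8],[0,0,0]]
    - [44,[-0.02,4.93,1.8],[0,0,0]]
    - [44,[-0.02,4.93,1.8],[0,0,0]]
    - [44,[-0.02,4.93,1.2],[0,0,0]]
    - [44,[-0.02,4.93,0.6],[0,0,0]]
    - [44,[-0.02,4.93,0.2],[0,0,0]]
    - [44,[-0.02,4.93,0.09],[0,0,0]]
    - [44,[-0.02,4.93,0.07],[0,0,0]]
    - [44,[-0.02,4.93,0.07],[0,0,0]]

```text
time_s: 11.6
tcp_pos: [442.4, 307.7, 16.3]
tool_rot: [2.006, 2.417, 0.001]
force: [-3.3, -3.5, 6.2]
grip_width: 0.564
grasp_force: 54.7
```

Contact is light. I release and check.

Request:
apply_moves:
  commands:
    - [62,[0,0,0],[0,0,0]]
    - [62,[0,0,0],[0,0,0]]
    - [62,[0,0,0],[0,0,0]]
    - [62,[0,0,0.4],[0,0,0]]
    - [62,[0,0,1.2],[0,0,0]]
    - [62,[0,0,2.1],[0,0,0]]
    - [62,[0,0,2.4],[0,0,0]]
    - [62,[0,0,2.4],[0,0,0]]

```text
time_s: 12.6
tcp_pos: [442.4, 308.2, 159.7]
tool_rot: [2.005, 2.417, 0.004]
force: [-0.1, -0.4, -0.4]
grip_width: 0.727
grasp_force: 0.0
```

```bash
python3 - <<'E'
from m import *
wrist({'wide':(442,309)},'w5.png')
corners('w5.png',cal('wrist'))
E
```

```text
t 12.6 tcp [442.4  308.19 159.73] yaw 10.641219488666016 open 62.05300669582364
wide 1604 bench -1.3075669481224808 top [42.55 43.17] circ [442.2  310.24  25.05] mid [442.08 310.48] px 258.6122194513716 181.13092269326683
lip rect ((484.1010437011719, 317.5836486816406), (176.36622619628906, 90.07540130615234), 10.951167106628418)
```

View pics/w5.png

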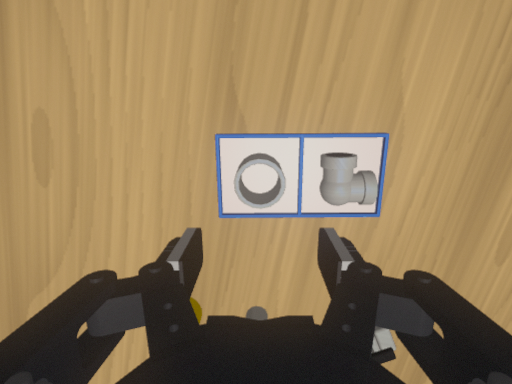

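The wide coupling stands in the left pocket at (259,181), within 2 mm of the middle, and the elbow is undisturbed. Next is the tee.

Request:
apply_moves:
  commands:
    - [85,[0.31,-7.2,0],[0,0,-3.89]]
    - [85,[0.31,-7.2,0],[0,0,-3.89]]
    - [85,[0.31,-7.2,0],[0,0,-3.89]]
    - [85,[0.31,-7.2,0],[0,0,-3.89]]
    - [85,[0.31,-7.2,0],[0,0,-3.89]]
    - [85,[0.31,-7.2,0],[0,0,-3.89]]
    - [85,[0.31,-7.2,0],[0,0,-3.89]]
    - [85,[0.31,-7.2,0],[0,0,-3.89]]
    - [85,[0.31,-7.2,0],[0,0,-3.89]]
    - [85,[0.31,-7.2,0],[0,0,-3.89]]
    - [85,[0.31,-7.2,0],[0,0,-3.89]]

```text
time_s: 14.02
tcp_pos: [460.6, -123.1, 158.6]
tool_rot: [-2.579, -1.793, 0.0]
force: [-1.1, -0.4, -0.0]
grip_width: 0.999
grasp_force: 0.0
```

```bash
python3 - <<'E'
from m import *
wrist({'tee':(457,-131)},'w6.png')
E
```

```text
t 14.025 tcp [ 460.57 -123.08  158.61] yaw -20.39050361381423 open 85.31133441068302
tee 2660 bench -1.7868877434127144 top [33.28 34.44] circ [ 457.71 -124.84   35.25] mid [ 459.52 -128.59] px 257.7631578947368 186.06917293233082
   fit [ 455.87 -130.29    2.78] 159.0327105261075 0.124575390625
```

View pics/w6.png

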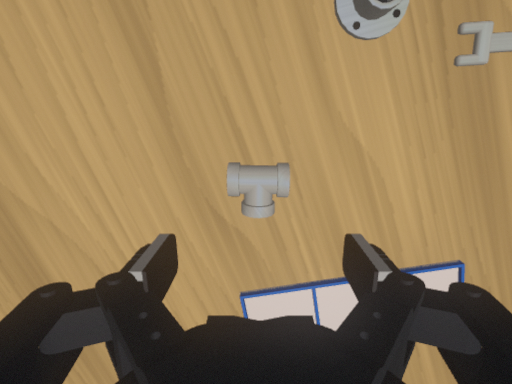

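The tee's run lies across the closing line, at (258,180) in the picture, with its branch pointing toward the hand. I grasp it on the flat ends of the run.

Request:
apply_moves:
  commands:
    - [85,[0,0,-1.0],[0,0,0]]
    - [85,[0,0,-2.0],[0,0,0]]
    - [85,[0,0,-2.56],[0,0,0]]
    - [85,[0,0,-2.56],[0,0,0]]
    - [56,[0,0,-2.56],[0,0,0]]
    - [56,[0,0,-2.56],[0,0,0]]
    - [56,[0,0,-2.56],[0,0,0]]
    - [56,[0,0,-2.56],[0,0,0]]
    - [56,[0,0,-2.56],[0,0,0]]
  force: 60

```text
time_s: 15.2
tcp_pos: [461.8, -124.5, 7.1]
tool_rot: [2.578, 1.789, 0.003]
force: [-0.0, 1.4, 8.2]
grip_width: 0.716
grasp_force: 65.2
```

Request:
apply_moves:
  commands:
    - [56,[0,0,0.8],[0,0,0]]
    - [56,[0,0,1.4],[0,0,0]]
    - [56,[-0.6,-2.89,1.4],[0,0,1.2]]
    - [56,[-0.6,-2.89,1.4],[0,0,1.2]]
    - [56,[-0.6,-2.89,1.4],[0,0,1.2]]
    - [56,[-0.6,-2.89,1.4],[0,0,1.2]]
    - [56,[-0.6,-2.89,1.2],[0,0,1.2]]
    - [56,[-0.6,-2.89,1.2],[0,0,1.2]]

```text
time_s: 16.2
tcp_pos: [424.4, -295.9, 76.2]
tool_rot: [-2.419, -2.001, 0.0]
force: [-0.4, -0.1, -1.9]
grip_width: 0.715
grasp_force: 67.2
```

```bash
python3 - <<'E'
from m import *
s=env.get_state(); print(s['tcp_pos'],s['force'])
shot('wrist','w7.png')
p,d=shot('top','top7.png'); c=cal('top'); P,u,v=cloud(c,d); h=cv2.cvtColor(p,cv2.COLOR_BGR2HSV)[v,u]
E
```

```text
[ 424.36090867 -295.88167254   76.24085995] [-0.38621445 -0.07701123 -1.90008677]
```

View pics/w7.png

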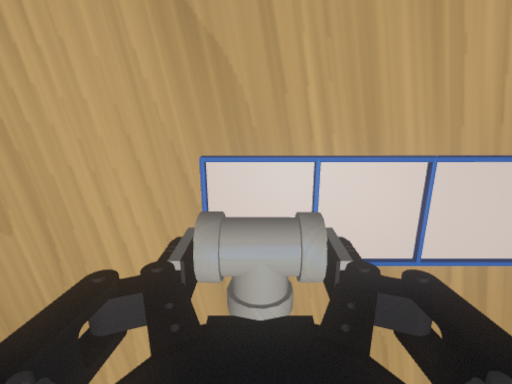

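The tee is held level and square to the tray, with the end pocket below it. I lower it.

Request:
apply_moves:
  commands:
    - [56,[0,0,-0.7],[0,0,0]]
    - [56,[0,0,-1.0],[0,0,0]]
    - [56,[0,0,-1.09],[0,0,0]]
    - [56,[0,0,-1.11],[0,0,0]]
    - [56,[0,0,-1.11],[0,0,0]]

```text
time_s: 16.92
tcp_pos: [425.0, -297.7, 11.2]
tool_rot: [2.421, 2.0, 0.0]
force: [-0.6, -0.6, -1.4]
grip_width: 0.712
grasp_force: 67.3
```

Request:
apply_moves:
  commands:
    - [56,[0,0,-0.015],[0,0,0]]
    - [74,[0,0,-0.015],[0,0,0]]
    - [74,[0,0,-0.015],[0,0,0]]
    - [74,[0,0,-0.015],[0,0,0]]
    - [74,[0,0,0.4],[0,0,0]]
    - [74,[0,0,1.2],[0,0,0]]
    - [74,[0,0,2.1],[0,0,0]]
    - [74,[0,0,2.4],[0,0,0]]
    - [74,[0,0,2.4],[0,0,0]]

```text
time_s: 18.05
tcp_pos: [424.9, -297.8, 155.5]
tool_rot: [2.42, 1.999, 0.0]
force: [0.8, -0.1, -1.6]
grip_width: 0.868
grasp_force: 0.0
```

```bash
python3 - <<'E'
from m import *
wrist({'tee':(423,-306)},'w8.png')
corners('w8.png',cal('wrist'))
E
```

```text
t 18.05 tcp [ 424.86 -297.84  155.49] yaw -10.883871209268152 open 74.15442738907707
tee 3063 bench -1.272666065422075 top [37.22 38.42] circ [ 425.   -298.81   36.1 ] mid [ 425.82 -303.8 ] px 259.8344760039177 186.71759712699966
   fit [ 423.44 -305.11    2.95] 169.26785587156326 0.193551416015625
lip rect ((507.4795227050781, -320.185302734375), (89.16471862792969, 263.281005859375), 79.12217712402344)
```

View pics/w8.png

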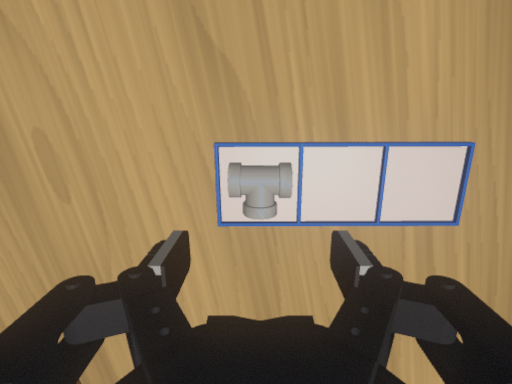

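The tee sits in the middle of its pocket (picture centre 260,187). Next is the flange.

Request:
apply_moves:
  commands:
    - [58,[3.2,4.93,0],[0,0,0]]
    - [58,[3.2,4.93,0],[0,0,0]]
    - [58,[3.2,4.93,0],[0,0,0]]
    - [58,[3.2,4.93,0],[0,0,0]]
    - [58,[3.2,4.93,0],[0,0,0]]
    - [58,[3.2,4.93,0],[0,0,0]]
    - [58,[3.2,4.93,0],[0,0,0]]
    - [58,[3.2,4.93,0],[0,0,0]]
    - [58,[3.2,4.93,0],[0,0,0]]

```text
time_s: 19.23
tcp_pos: [616.1, -2.7, 154.0]
tool_rot: [-2.423, -1.999, 0.001]
force: [0.3, 0.1, 0.5]
grip_width: 0.682
grasp_force: 0.0
```

```bash
python3 - <<'E'
from m import *
wrist({'flange':(617,-1)},'w9.png')
E
```

```text
t 19.225 tcp [616.05  -2.68 154.02] yaw -10.966323987953723 open 58.24804418865509
flange 2096 bench -1.762453124426175 top [36.21 36.9 ] circ [616.01   0.06  18.99] mid [616.05   0.28] px 259.4580152671756 176.4861641221374
```

View pics/w9.png

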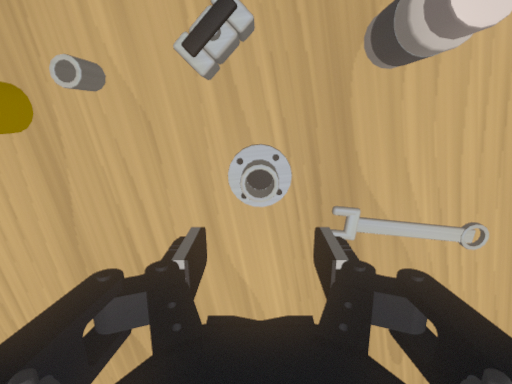

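The flange is at (259,176), hub up and centred under the open fingers; the wrench and can are clear.

Request:
apply_moves:
  commands:
    - [58,[0,0.015,-1.0],[0,0,0]]
    - [58,[0,0.015,-1.9],[0,0,0]]
    - [58,[0,0.015,-2.33],[0,0,0]]
    - [58,[0,0.015,-2.33],[0,0,0]]
    - [32,[0,0.015,-2.33],[0,0,0]]
    - [32,[0,0.015,-2.33],[0,0,0]]
    - [32,[0,0.015,-2.33],[0,0,0]]
    - [32,[0,0.015,-2.33],[0,0,0]]
    - [32,[0,0.015,-2.33],[0,0,0]]
  force: 60

```text
time_s: 20.4
tcp_pos: [617.6, -1.2, 16.8]
tool_rot: [2.42, 1.999, 0.003]
force: [0.0, -1.2, 6.9]
grip_width: 0.418
grasp_force: 60.8
```

Request:
apply_moves:
  commands:
    - [32,[0,0,0.8],[0,0,0]]
    - [32,[0,0,1.4],[0,0,0]]
    - [32,[-0.35,-5.63,1.5],[0,0,0]]
    - [32,[-0.35,-5.63,1.5],[0,0,0]]
    - [32,[-0.35,-5.63,1.5],[0,0,0]]
    - [32,[-0.35,-5.63,1.5],[0,0,0]]
    - [32,[-0.35,-5.63,1.5],[0,0,0]]
    - [32,[-0.35,-5.63,1.5],[0,0,0]]
    - [32,[-0.35,-5.63,1.0],[0,0,0]]
    - [32,[-0.35,-5.63,0.5],[0,0,0]]
    - [32,[-0.35,-5.63,0.3],[0,0,0]]
    - [32,[-0.35,-5.63,0.3],[0,0,0]]

```text
time_s: 21.9
tcp_pos: [595.5, -338.4, 32.7]
tool_rot: [-2.422, -2.001, 0.0]
force: [-0.3, 0.1, -2.2]
grip_width: 0.415
grasp_force: 61.3
```

```bash
python3 - <<'E'
from m import *
s=env.get_state(); print(s['tcp_pos'],s['force'],s['grip_width'])
shot('wrist','w10.png')
E
```

```text
[ 595.48670164 -338.44980725   32.74682306] [-0.25014028  0.13437517 -2.19483193] 0.4145740240950412
```

View pics/w10.png

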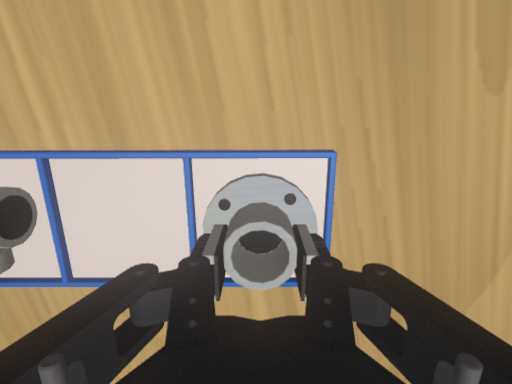

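The flange hangs centred over the end pocket (disc 203–318, pocket 193–328 px). I lower and release.

Request:
apply_moves:
  commands:
    - [32,[0,0,-0.15],[0,0,0]]
    - [32,[0,0,-0.22],[0,0,0]]
    - [32,[0,0,-0.22],[0,0,0]]
    - [32,[0,0,-0.22],[0,0,0]]

```text
time_s: 22.45
tcp_pos: [595.7, -338.6, 20.9]
tool_rot: [2.421, 2.001, 0.0]
force: [-2.7, 2.6, 6.2]
grip_width: 0.412
grasp_force: 62.3
```

Request:
apply_moves:
  commands:
    - [48,[0,0,0],[0,0,0]]
    - [48,[0,0,0],[0,0,0]]
    - [48,[0,0,0],[0,0,0]]
    - [48,[0,0,0.4],[0,0,0]]
    - [48,[0,0,1.2],[0,0,0]]
    - [48,[0,0,2.1],[0,0,0]]
    - [48,[0,0,2.3],[0,0,0]]
    - [48,[0,0,2.3],[0,0,0]]

```text
time_s: 23.45
tcp_pos: [595.5, -338.6, 157.5]
tool_rot: [2.422, 2.0, 0.0]
force: [-0.0, -0.2, -1.7]
grip_width: 0.564
grasp_force: 0.0
```

```bash
python3 - <<'E'
from m import *
wrist({'flange':(596,-339)},'w11.png')
corners('w11.png',cal('wrist'))
E
```

```text
t 23.45 tcp [ 595.55 -338.57  157.49] yaw -10.882673991546367 open 48.17645989285
flange 3361 bench -1.2686224866028721 top [39.76 40.78] circ [ 595.93 -337.47   18.87] mid [ 596.06 -337.54] px 260.0556382029158 176.94465932758106
lip rect ((509.6829833984375, -320.79254150390625), (89.51715087890625, 263.69183349609375), 79.14631652832031)
```

Request:
apply_moves:
  commands:
    - [60,[-2.04,7.76,0],[0,0,0]]
    - [60,[-2.04,7.76,0],[0,0,0]]
    - [60,[-2.04,7.76,0],[0,0,0]]
    - [60,[-2.04,7.76,0],[0,0,0]]
    - [60,[-2.04,7.76,0],[0,0,0]]
    - [60,[-2.04,7.76,0],[0,0,0]]
    - [60,[-2.04,7.76,0],[0,0,0]]
    - [60,[-2.04,7.76,0],[0,0,0]]
    - [60,[-2.04,7.76,0],[0,0,0]]
    - [60,[-2.04,7.76,0],[0,0,0]]
    - [60,[-2.04,7.76,0],[0,0,0]]

```text
time_s: 24.88
tcp_pos: [473.2, 126.1, 156.9]
tool_rot: [-2.423, -1.999, 0.001]
force: [1.3, -0.2, -0.5]
grip_width: 0.701
grasp_force: 0.0
```

```bash
python3 - <<'E'
from m import *
wrist({'narrow':(473,127)},'w12.png')
E
```

```text
t 24.875 tcp [473.25 126.08 156.94] yaw -10.971380578683782 open 59.899290696855026
narrow 638 bench -1.7471118721640269 top [38.68 39.14] circ [472.18 129.43  13.97] mid [472.1  129.54] px 257.90909090909093 179.72884012539186
```

Request:
apply_moves:
  commands:
    - [60,[0,0.01,-1.0],[0,0,0]]
    - [60,[0,0.01,-2.0],[0,0,0]]
    - [60,[0,0.01,-2.43],[0,0,0]]
    - [60,[0,0.01,-2.43],[0,0,0]]
    - [22,[0,0.01,-2.43],[0,0,0]]
    - [22,[0,0.01,-2.43],[0,0,0]]
    - [22,[0,0.01,-2.43],[0,0,0]]
    - [22,[0,0.01,-2.43],[0,0,0]]
    - [22,[0,0.01,-2.43],[0,0,0]]
  force: 45

```text
time_s: 26.05
tcp_pos: [474.0, 127.5, 13.3]
tool_rot: [2.421, 2.0, 0.003]
force: [-2.0, -1.3, 5.4]
grip_width: 0.312
grasp_force: 43.9
```

Request:
apply_moves:
  commands:
    - [22,[0,0,0.8],[0,0,0]]
    - [22,[0,0,1.5],[0,0,0]]
    - [22,[0.6,-7.5,1.7],[0,0,0]]
    - [22,[0.6,-7.5,1.7],[0,0,0]]
    - [22,[0.6,-7.5,1.7],[0,0,0]]
    - [22,[0.6,-7.5,1.7],[0,0,0]]
    - [22,[0.6,-7.5,1.7],[0,0,0]]
    - [22,[0.6,-7.5,1.7],[0,0,0]]
    - [22,[0.6,-7.5,1.7],[0,0,0]]
    - [22,[0.6,-7.5,1.7],[0,0,0]]
    - [22,[0.6,-7.5,1.7],[0,0,0]]
    - [22,[0.6,-7.5,1.7],[0,0,0]]
    - [22,[0.6,-7.5,1.0],[0,0,0]]
    - [22,[0.6,-7.5,0.3],[0,0,0]]
    - [22,[0.6,-7.5,0.12],[0,0,0]]
    - [22,[0.6,-7.5,0.08],[0,0,0]]
    - [22,[0.6,-7.5,0.075],[0,0,0]]
    - [22,[0.6,-7.5,0.075],[0,0,0]]

```text
time_s: 28.3
tcp_pos: [509.7, -322.4, 17.3]
tool_rot: [2.421, 2.0, 0.001]
force: [0.5, 1.7, 2.6]
grip_width: 0.313
grasp_force: 45.3
```

Request:
apply_moves:
  commands:
    - [38,[0,0,0],[0,0,0]]
    - [38,[0,0,0],[0,0,0]]
    - [38,[0,0,0],[0,0,0]]
    - [38,[0,0,0.4],[0,0,0]]
    - [38,[0,0,1.2],[0,0,0]]
    - [38,[0,0,2.1],[0,0,0]]
    - [38,[0,0,2.5],[0,0,0]]
    - [38,[0,0,2.5],[0,0,0]]

```text
time_s: 29.3
tcp_pos: [509.6, -322.8, 167.8]
tool_rot: [2.419, 1.999, 0.001]
force: [0.2, -0.5, -0.3]
grip_width: 0.444
grasp_force: 0.0
```

```bash
python3 - <<'E'
from m import *
wrist({'narrow':(509,-322),'flange':(596,-339),'tee':(423,-306)},'w13.png')
corners('w13.png',cal('wrist'))
shot('scene','scene13.png')
p=cv2.imread('pics/scene13.png'); cv2.imwrite('pics/scene13c.png',cv2.resize(p[60:310,80:460],None,fx=2.1,fy=2.1,interpolation=cv2.INTER_CUBIC))
E
```

```text
t 29.3 tcp [ 509.62 -322.82  167.8 ] yaw -10.88240780856688 open 37.95341080519217
narrow 631 bench 1.3010883606102996 top [42.66 43.25] circ [ 509.87 -320.8    13.94] mid [ 510.17 -320.59] px 258.91125198098257 178.70206022187006
flange 3169 bench -1.117326381289586 top [39.8  40.88] circ [ 595.62 -337.41   18.93] mid [ 595.72 -337.36] px 339.5317134742821 173.79331019248974
tee 3046 bench -1.3400296029964847 top [37.15 38.28] circ [ 424.5  -299.25   35.81] mid [ 425.36 -304.08] px 174.92219304005252 175.76625082074852
   fit [ 424.5  -305.21    2.95] 169.03503544726635 0.2163175537109375
lip rect ((508.3266296386719, -320.1784362792969), (89.81053161621094, 262.9826354980469), 79.13641357421875)
```

View pics/w13.png

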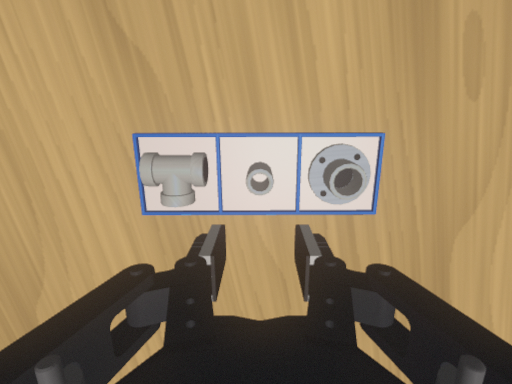

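View pics/scene13c.png

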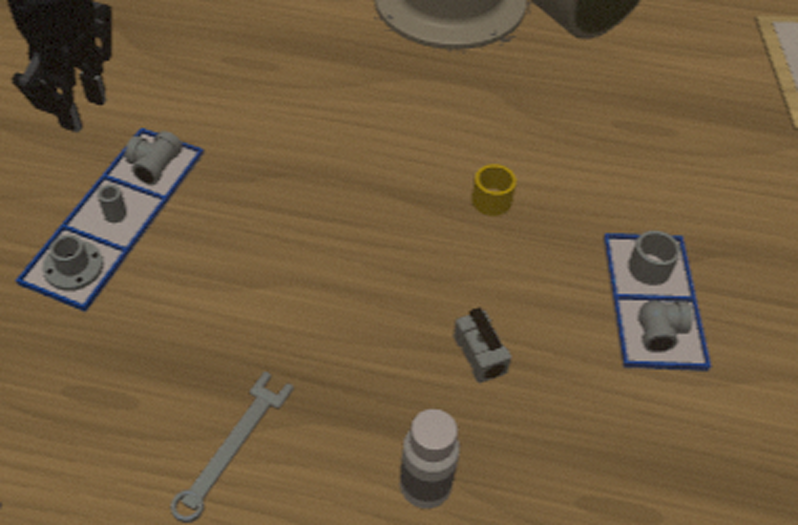

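The wrist picture shows the tee (175,176), narrow coupling (259,179) and flange (340,174) each centred in its pocket. The scene view shows the wide coupling and elbow in the other tray, with the valve, can, wrench and yellow ring unmoved. I hand in.

```bash
python3 -c "
from station import env
print(env.sign_off())"
```

```text
the job is handed in; nothing more can be done
None
```

Both kits are made up and handed in at 29 s: the elbow and wide coupling in the two-pocket tray, the tee, flange and narrow coupling in the three-pocket tray, each upright or flat and within about 3 mm of its pocket's middle, with the valve, spray can and wrench left where they were.

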